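Move the desk lamp into the riser's hidden socket and switch it on

ROBOT

A 6-joint arm with a two-finger parallel gripper is mounted at the origin on the work surface. World frame = base frame: x ahead of the robot, y to its left, z up, the work surface at z = 0. Lengths are in m, angles in rad, forces in N, time in s.
With the tool pointing down it reaches from about 0.375 to 0.975 m from the base axis. Payload 3.8 kg.
Tool frame: the origin (TCP) lies midway between the tips of the shut fingers; the grasp point (between the pads) lies 19 mm behind it; x points along the fingers, y is the direction in which the jaws open and shut, and the axes are right-handed (so a half turn about x gives the same grasp; the last joint's range is limited). The gripper opens to 88 mm and grips with 3 to 60 N. Pads are 18 mm wide; open, the fingers measure 123 mm over their backs; the gripper's body (75 mm by 187 mm) begins 45 mm behind the grasp point.
Start: joints at [-1.27, 0.264, 1.604, -0, 1.274, -0.037], TCP at [0.224, -0.637, 0.239] pointing down, gripper open.
Joint ranges: [-2.63, 2.63], [-0.94, 2.18], [0.31, 2.57], [-1.31, 4.45], [0, 2.66], [-2.55, 2.55]. Speed limits (rad/s): [2.57, 2.57, 3.14, 3.14, 3.14, 3.14].

INTERFACE

Orientations are given as a rotation vector (axis times angle).
In Python, from cell import manip, inverse_kinematics, cams, order gives the robot as it stands. Calls block until the motion is done:
- manip.move_pose(position, orientation): joint-space move of the TCP to a pose.
- manip.move_linear(position, rate=0.15, rot=None): straight line of the TCP; rot=None keeps the orientation; rate is the mean speed in m/s.
- manip.set_joints(angles): joint-space move.
- manip.set_gripper(opening, force=None): finger opening in m; force is the grip in N (None keeps the last); returns when the fingers have stopped.
- manip.dwell(seconds).
- inverse_kinematics(position, orientation): joint angles nearest the present ones, or None.
- manip.state(): the state.
- cams.capture(name): name is "scene" or "top" or "wrist"; returns a dict with "image" (384x512x3 uint8, blue, green, red), "z_map" (384x512 float32, m along the optical axis (not along the pixel's ray), 0 where there is no reading), "intrinsics" (3x3 intrinsics, pixels), "k1" (the pictures are not rectified: a ray, as slopes to the right and down, at radius r is drawn at 1 + k1 r^2 times it, then the intrinsics apply), "position" and "orientation" of the camera in the world; the wrist camera has in their place "T_tool_cam" (4x4, takes a point from camera to tool coordinates, whose origin is the TCP and whose axes are the tool frame's). Camera axes: x right, y down, z forward; pixel columns grow to the right and rows downward; lengths in m; the calibration is good to about 2 mm. A picture is of the moment at which its call begins: read the wrist's pose just before it.
A pose or a line that the arm cannot do raises manip.IKError and nothing moves.
- order.close_job(): hands the job in, once; it reports no verdict.
The state is a dict: "clock": time; "joint_pos": joint angles; "joint_velocities": joint speeds; "tau": joint torques, N m; "tool_pos": TCP position; "tcp_rot": TCP orientation; "contact_force": force on the tool from outside, world axes, zero at the start; "moment": the same for the moment, N m; "gripper_width": finger opening in m.
Only numpy, scipy, OpenCV 4.12 (cv2) and the standard library are available. Lean on these libraries where they do the work, as an engineer would, in place of code of your own. Each camera call takes 0.05 s, during which the arm holds its last target. There are 200 camera calls.

TASK

Take the small desk lamp out of its charging dock and plug it fully home, upright, into the hidden socket hole under the dust seal in the cup on top of the desk riser. Let go of it, then push the switch bar under the riser's front lip up from below until it stops, leaving the other things on the desk where they are.

Things in the scene. Friction and masses are not known exactly. Their poses are not given: they have to be found in the camera images.
- lamp: Lamp, 0.25 kg, 103 mm tall, upright in its dock. From the bottom: round plug 24 mm in diameter, 30 mm long, 3 mm chamfer at the foot; collar 44 mm in diameter, 8 mm thick; 16 mm stem; white bar-shaped head 110 (x) by 36 (y) by 30 mm, from 73 to 103 mm up, good to grip across y. Origin: centre of the plug's underside; z up, x along the head.
- dock: Charging dock, grey block 84 x 84 x 34 mm fixed to the desk, with a loose hole 30 mm in diameter and 32 mm deep in its top that holds the lamp's plug; the lamp's collar rests on its top. Origin: centre of its underside.
- riser: White cabinet fixed to the desk, 300 mm wide (y), 125 mm high. Origin: at desk height under the middle of its top board; x points from its front (towards the robot) to its back, z up. Board: x -85 to +85 mm; cabinet under it: only x -45 to +85 mm, so the board's front 40 mm is an overhanging lip, 15 mm thick, underside 110 mm above the desk.
- socket (a point): Centre of the cup's floor, level with the board's top, riser's axes. The floor is a grey dust seal that gives way without force; right under it is a hard plate with one vertical blind hole, 26.5 mm in diameter, 2 mm chamfer, 33 mm deep, unseen: its centre is up to 7 mm off this point along x and also along y. Lamp home: collar on the plate, plug's underside 30 mm below this point.
- cup_rim (a point): Centre of the cup's opening, 14 mm above socket. The cup is a grey square block on the riser's board, 116 x 116 mm and 14 mm high, with a round opening 72 mm in diameter.
- switch_bar (a point): Middle of the switch bar: round, 14 mm in diameter, 60 mm long along the riser's y, hung on two straps under the lip, at x -71, y -75, z 76 mm in the riser's frame when off: 14 mm behind the lip's front edge, 34 mm below its underside, 19 mm free behind it. Shut fingertips tilted 45 degrees forward can reach under it from the front and push it up.
- switch (a joint): Switch of the socket: how far the switch bar has been pushed up, in m: about 0 = down (off), 0.008 = up against its stop (on). It slides straight up with about 3 N and stays where it is left; fingers rubbing down along it can drag it back, so back away from it first.
- mug: White ceramic mug with handle, 80 mm in diameter, 90 mm high, standing on the desk; not to be disturbed. Origin: centre of its underside.
- bottle: Clear water bottle, 66 mm in diameter, 200 mm high, standing on the desk; not to be disturbed. Origin: centre of its underside.
- phone: Black phone 150 x 72 x 9 mm, lying on the desk; not to be disturbed. Origin: centre of its underside, x along its length.
- mouse: Black computer mouse 105 x 60 x 33 mm, on the desk; not to be disturbed. Origin: centre of its underside, x along its length.
- pen_pot: Dark metal pen pot, 76 mm in diameter, 100 mm high, on the desk; not to be disturbed. Origin: centre of its underside.
- note_block: Loose white paper block 70 x 70 x 30 mm lying on the riser's board behind the switch; not to be disturbed. Origin: centre of its underside.
Things that resemble listed ones, but are neither listed nor needed, are in the scene too. Leave any blue look-alike of the lamp alone.

How it is judged:
On the way, in this order (a step that is already met when the one before it is completed fails the run):
1. the lamp is fully home in the hidden socket, upright and let go (z of lamp in the frame of socket below -0.026 m and horizontal distance between lamp and socket below 0.014 m and angle between lamp's own z axis and vertical below 0.1 rad and contact force between lamp and the fingers below 0.1 N), for 0.3 s.
2. the switch bar is pushed up (value of joint switch above 0.006 m), for 0.1 s.
At the end, for the whole second after the job is handed in: The lamp stands in the hidden hole of the riser's cup, its plug at least 26 mm of 30 mm below the cup's floor and within 14 mm of the cup's centre, within 0.1 rad of upright, let go and at rest; the switch bar is up at least 6 of its 8 mm (z of lamp in the frame of socket below -0.026 m and horizontal distance between lamp and socket below 0.014 m and angle between lamp's own z axis and vertical below 0.1 rad and value of joint switch above 0.006 m and linear speed of lamp below 0.02 m/s); the robot touches nothing.
It fails at once if the lamp is tipped over (more than 45 degrees from upright) (angle between lamp's own z axis and vertical above 0.785 rad).
It fails at once if the mug, bottle, phone, mouse, pen pot or paper block is shifted by more than 40 mm (distance of any of mug, bottle, phone, mouse, pen_pot, note_block from where it was at the start of the episode above 0.04 m).
It also fails if it takes over 72 s, if anything falls off the work surface, if the arm or the gripper's body presses on something with over 40 N, if the wrist force passes 120 N, or if a joint passes its speed limit or range.

## Working session

There is one attempt and no reset: what is moved stays moved. The work goes in short steps, each a Python script; the robot and the scene stay as the last script left them, time stands still between calls to the robot, and variables do not carry over. Pictures are saved under pics/ and viewed, on a budget of 10 in all, crops included, one or two more only if the job needs it, and the job is handed in when it is done.

```bash
ls; mkdir -p pics
cat > h.py <<'E'
import numpy as np, cv2
from scipy.spatial.transform import Rotation as R
from cell import manip, inverse_kinematics, cams, order
def pts(c, T=None):
    """world point for each pixel (HxWx3)"""
    K=np.array(c["intrinsics"]); h,w=c["z_map"].shape
    v,u=np.mgrid[:h,:w].astype(float)
    s=cv2.undistortPoints(np.stack([u,v],-1).reshape(-1,1,2),K,np.array([c["k1"],0,0,0.])).reshape(h,w,2)
    z=c["z_map"].astype(float); P=np.dstack([s*z[...,None],z])
    if T is None: 
        o=np.array(c["orientation"]); Rm=o if o.shape==(3,3) else R.from_rotvec(o).as_matrix(); t=np.array(c["position"])
    else: Rm,t=T[:3,:3],T[:3,3]
    W=P@Rm.T+t; W[z==0]=np.nan
    return W
def wrist():
    s=manip.state(); T=np.eye(4); T[:3,:3]=R.from_rotvec(s["tcp_rot"]).as_matrix(); T[:3,3]=s["tool_pos"]
    c=cams.capture("wrist"); return c,pts(c,T@np.array(c["T_tool_cam"]))
E
python3 - <<'E'
from h import *
for n in("scene","top"):
    c=cams.capture(n); W=pts(c); np.savez(n,W=W,im=c["image"]); cv2.imwrite(f"pics/{n}.png",c["image"]); print(n,c["position"],c["orientation"],c["k1"])
print(manip.state())
E
```

```text
pics
scene [1.68710593 0.31915525 0.98781374] [-1.45291455 -1.89662135  0.96364219] -0.001392027335070241
top [0.35624296 0.00939402 1.176428  ] [-2.1093402   2.16341876 -0.16084763] 0.00954361085720228
{'clock': 0.1, 'joint_pos': array([-1.26990371e+00,  2.64691564e-01,  1.60522231e+00, -5.01577082e-05,
        1.27369240e+00, -3.69233829e-02]), 'joint_velocities': array([-0.00104939, -0.00072185, -0.00255015,  0.00025515, -0.00114961,
        0.00045065]), 'tau': array([ 5.94671583e-04, -5.03617215e+01, -3.58071685e+01,  7.30503048e-02,
        2.33167363e-02, -6.25280904e-05]), 'tool_pos': array([ 0.22349326, -0.63625447,  0.23751141]), 'tcp_rot': array([ 2.03866185,  0.34978727, -2.03930828]), 'contact_force': array([ 0.40871849, -0.36849901, -0.71267448]), 'moment': array([-0.01032638, -0.07761102, -0.0663226 ]), 'gripper_width': 0.08815631321505013}
```

View pics/scene.png

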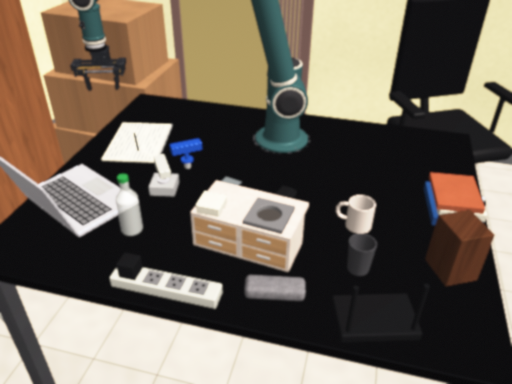

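View pics/top.png

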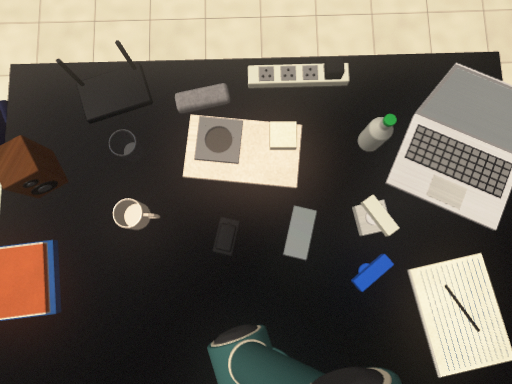

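The top view shows the lamp at about (378,217) in its dock, with the blue look-alike at (372,272). The riser is around (243,152), its cup at (219,139) and the paper block at (283,135). Next I'll turn these into metric positions.

Run:
```python
from h import *
d=np.load("top.npz"); W=d["W"]; im=d["im"]
def rect(m,name):
    m=m.astype(np.uint8); n,l,st,ce=cv2.connectedComponentsWithStats(m)
    for i in range(1,n):
        if st[i,4]<40: continue
        p=W[l==i]; r=cv2.minAreaRect(p[:,:2].astype(np.float32)); b=cv2.boxPoints(r)
        e=max([b[1]-b[0],b[2]-b[1]],key=np.linalg.norm)
        print(name,ce[i].round(),st[i,4],"c",np.round(r[0],4),"size",np.round(r[1],3),"longaxis deg",round(np.degrees(np.arctan2(e[1],e[0]))%180,1),"zmed",np.round(np.median(p[:,2]),4),"mean",p[:,:2].mean(0).round(4))
z=W[...,2]; desk=np.nanmedian(z[200:300,160:200]); print("desk",desk)
v,u=np.mgrid[:384,:512]; rz=(u>180)&(u<305)&(v>110)&(v<190)
rect(rz&(abs(z-.125)<.006),"board")
rect(rz&(z>.110)&(z<.17),"riserall")
rect(rz&(z>.132)&(z<.147),"cup")
rect(rz&(z>.149)&(z<.17),"block")
lz=(u>345)&(u<405)&(v>190)&(v<240)
rect(lz&(z>.095)&(z<.12),"head")
rect(lz&(z>.025)&(z<.045),"dock")
rect((u>345)&(u<400)&(v>250)&(v<295)&(z>.06),"blue")
rect((z>.02)&(z<.4)&(v<300)&(v>60),"all>20mm")
# colour cue for cup (grey) and opening (dark)
print(im[139,219],im[128,205],im[170,250],z[139,219])
for row in (139,): print(z[row,195:245:3].round(3))
```

```text
desk 0.0005141589018788917
board [246. 158.] 4392 c [0.6254 0.0375] size [0.3   0.171] longaxis deg 82.8 zmed 0.1252 mean [0.6034 0.0271]
board [218. 139.] 530 c [0.6561 0.1007] size [0.069 0.067] longaxis deg 88.9 zmed 0.1257 mean [0.6557 0.1002]
riserall [243. 150.] 7198 c [0.6254 0.0375] size [0.3   0.171] longaxis deg 82.8 zmed 0.1264 mean [0.6223 0.0363]
cup [218. 139.] 1381 c [0.6538 0.0994] size [0.116 0.118] longaxis deg 172.9 zmed 0.1391 mean [0.6523 0.0995]
cup [277. 143.] 62 c [ 0.6408 -0.0525] size [0.095 0.048] longaxis deg 45.6 zmed 0.14 mean [ 0.6377 -0.0549]
block [283. 134.] 718 c [ 0.6579 -0.0699] size [0.068 0.071] longaxis deg 177.5 zmed 0.1551 mean [ 0.657  -0.0699]
head [380. 215.] 619 c [ 0.4472 -0.3199] size [0.11  0.037] longaxis deg 34.5 zmed 0.107 mean [ 0.4462 -0.3187]
dock [365. 221.] 406 c [ 0.4438 -0.3035] size [0.084 0.053] longaxis deg 12.4 zmed 0.0345 mean [ 0.4358 -0.2978]
blue [372. 272.] 709 c [ 0.2997 -0.2911] size [0.037 0.11 ] longaxis deg 128.2 zmed 0.1029 mean [ 0.3004 -0.2885]
all>20mm [111.  91.] 2982 c [0.8381 0.4193] size [0.132 0.201] lo
[... 895 characters left out ...]
-0.3177] size [0.112 0.085] longaxis deg 6.9 zmed 0.1023 mean [ 0.4432 -0.3109]
all>20mm [131. 213.] 612 c [0.4633 0.3386] size [0.107 0.078] longaxis deg 54.2 zmed 0.0694 mean [0.4703 0.3454]
all>20mm [226. 236.] 681 c [0.4058 0.0914] size [0.059 0.103] longaxis deg 166.5 zmed 0.0312 mean [0.4049 0.091 ]
all>20mm [ 28. 271.] 3192 c [0.3187 0.6386] size [0.164 0.148] longaxis deg 5.6 zmed 0.0747 mean [0.3227 0.6167]
all>20mm [371. 271.] 759 c [ 0.3009 -0.2901] size [0.04 0.11] longaxis deg 128.6 zmed 0.1028 mean [ 0.3011 -0.288 ]
[ 87  99 111] [133 144 153] [210 234 248] 0.127525073772784
[0.128 0.141 0.139 0.139 0.128 0.119 0.125 0.125 0.128 0.127 0.125 0.126
 0.124 0.139 0.135 0.143 0.126]
```

```bash
cat >> h.py <<'E'
def ori(xdir,ydir):
    x=np.array(xdir,float);x/=np.linalg.norm(x);y=np.array(ydir,float);y-=x*(x@y);y/=np.linalg.norm(y)
    return R.from_matrix(np.c_[x,y,np.cross(x,y)]).as_rotvec()
def down(deg): a=np.radians(deg); return ori([0,0,-1],[np.cos(a),np.sin(a),0])
def fit(W,c0,rad,z0,z1):
    m=(W[...,2]>z0)&(W[...,2]<z1)&(np.hypot(W[...,0]-c0[0],W[...,1]-c0[1])<rad)
    p=W[m]; r=cv2.minAreaRect(p[:,:2].astype(np.float32)); b=cv2.boxPoints(r)
    e=max([b[1]-b[0],b[2]-b[1]],key=np.linalg.norm)
    return np.array(r[0]),r[1],np.degrees(np.arctan2(e[1],e[0]))%180,np.median(p[:,2]),len(p)
E
python3 - <<'E'
from h import *
print(R.from_rotvec(manip.state()["tcp_rot"]).as_matrix().round(2))
L=[.447,-.320]
q=None
for a in (124.5,-55.5):
    print(a,inverse_kinematics([*L,.25],down(a)))
    for b in (82.8,-97.2,124.5,-55.5): print("  place",b,inverse_kinematics([.655,.1,.2],down(b)))
ax=np.radians(-7.2)
for t in (30,35,40,45):
    f=np.array([np.cos(ax),np.sin(ax),0]); xd=f*np.cos(np.radians(t))-np.array([0,0,np.sin(np.radians(t))])
    for s in (1,-1):
        yd=s*np.array([-f[1],f[0],0]); print("bar",t,s,inverse_kinematics([.545,-.028,.05],ori(xd,yd)))
a=min((124.5,-55.5),key=lambda a:abs((inverse_kinematics([*L,.25],down(a)) if inverse_kinematics([*L,.25],down(a)) is not None else [9]*6)[5]))
manip.move_pose([*L,.25],down(a))
c,W=wrist(); print(a,np.array(c["T_tool_cam"]).round(3)); cv2.imwrite("pics/w1.png",c["image"])
print("head",fit(W,L,.09,.09,.13)); print(manip.state()["tool_pos"],manip.state()["clock"])
E
```

```text
[[-0.    0.33 -0.94]
 [ 0.   -0.94 -0.33]
 [-1.   -0.   -0.  ]]
124.5 None
  place 82.8 [ 1.13913209e-01  2.65898606e-01  1.67391331e+00 -4.44089210e-16
  1.20178074e+00 -1.33121941e+00]
  place -97.2 [0.11391321 0.26589861 1.67391331 0.         1.20178074 1.81037324]
  place 124.5 [ 1.13913209e-01  2.65898606e-01  1.67391331e+00 -4.44089210e-16
  1.20178074e+00 -2.05902171e+00]
  place -55.5 [ 1.13913209e-01  2.65898606e-01  1.67391331e+00 -4.44089210e-16
  1.20178074e+00  1.08257094e+00]
-55.5 [-6.66616812e-01  1.98899815e-02  1.85973218e+00 -4.44089210e-16
  1.26197049e+00  3.02040923e-01]
  place 82.8 [ 1.13913209e-01  2.65898606e-01  1.67391331e+00 -4.44089210e-16
  1.20178074e+00 -1.33121941e+00]
  place -97.2 [0.11391321 0.26589861 1.67391331 0.         1.20178074 1.81037324]
  place 124.5 [ 1.13913209e-01  2.65898606e-01  1.67391331e+00 -4.44089210e-16
  1.20178074e+00 -2.05902171e+00]
  place -55.5 [ 1.13913209e-01  2.65898606e-01  1.67391331e+00 -4.44089210e-16
  1.20178074e+00  1.08257094e+00]
bar 30 1 None
bar 30 -1 None
bar 35 1 None
bar 35 -1 None
bar 40 1 None
bar 40 -1 None
bar 45 1 [-0.07434358 -0.01112186  2.56879866  3.3215836   0.20403104  1.43076583]
bar 45 -1 [-0.07434358 -0.01112186  2.56879866  3.3215836   0.20403104 -1.71082682]
-55.5 [[ 0.001 -0.319  0.948 -0.146]
 [ 1.     0.001 -0.001  0.   ]
 [-0.     0.948  0.319 -0.084]
 [ 0.     0.     0.     1.   ]]
head (array([ 0.44803745, -0.32096866]), (0.110520139336586, 0.036136530339717865), np.float32(34.485523), np.float64(0.10706787717516664), 4868)
[ 0.44668918 -0.3210517   0.24994929] 1.5917
```

View pics/w1.png

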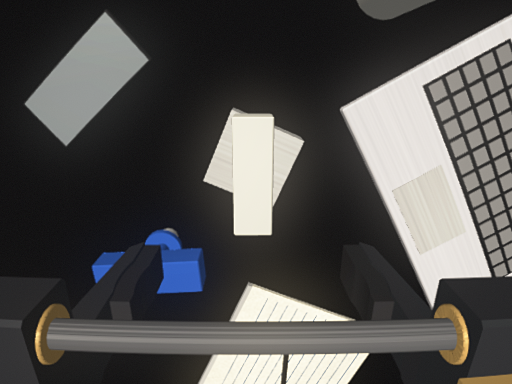

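The wrist view shows the white head at (252,175), centred between the fingers. The depth fit agrees with the top camera to about 1 mm, so I'll grasp.

Run:
```python
from h import *
o=down(-55.5)
manip.move_linear([.4477,-.3207,.15],.2,rot=o); manip.move_linear([.4477,-.3207,.073],.12)
f0=manip.state()["contact_force"]
manip.set_gripper(.02,force=45); s=manip.state(); print("w",s["gripper_width"],"f",f0,s["contact_force"])
manip.move_linear([.4477,-.3207,.29],.15); manip.dwell(.3); s=manip.state(); print(s["gripper_width"],s["contact_force"],s["tool_pos"],s["clock"])
c,W=wrist(); print("head",fit(W,s["tool_pos"][:2],.09,s["tool_pos"][2]+.01,s["tool_pos"][2]+.06))
# go near cup, offset so the wrist camera (behind on -tool z) sees it
d=down(-97.2); Rm=R.from_rotvec(d).as_matrix(); zt=Rm[:,2]; print("toolz",zt.round(2))
b=-55.5
p=np.array([.655,.10,.29])
manip.move_pose(p,down(b)); manip.dwell(.2)
s=manip.state(); print(s["contact_force"],s["tool_pos"],s["clock"])
c,W=wrist(); np.savez("w2",W=W,im=c["image"]); cv2.imwrite("pics/w2.png",c["image"])
```

```text
w 0.03559935504295603 f [ 0.67011428 -0.45114735  0.26931718] [-0.00950449 -0.50048004 -0.1646878 ]
0.03536019694776777 [-0.0572225  -0.46732306 -2.82116819] [ 0.44756714 -0.32061066  0.28952809] 5.775
head (array([ 0.45227489, -0.31727755]), (0.10047499090433121, 0.06837883591651917), np.float32(32.089027), np.float64(0.32362206133526056), 23707)
toolz [-0.99  0.13  0.  ]
[ 0.27571409 -0.10191632 -2.35077814] [0.65503475 0.0987788  0.29017225] 7.7417
```

View pics/w2.png

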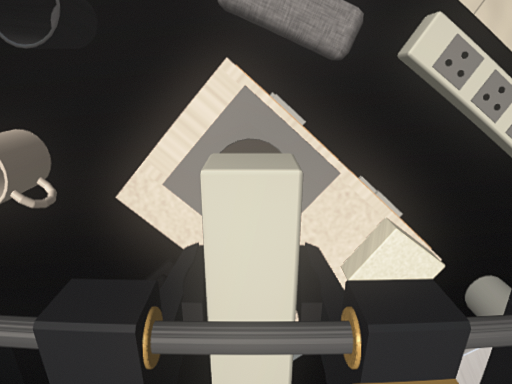

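The lamp is held firmly (width 35.4 mm, weight reading 2.5 N). The cup is visible around (250,160), partly hidden by the head. I'll refine its centre from the visible edges and then probe for the hole.

Run:
```python
from h import *
W=np.load("w2.npz")["W"]; v,u=np.mgrid[:384,:512]
a=np.radians(-7.2); fx=np.array([np.cos(a),np.sin(a)]); fy=np.array([-fx[1],fx[0]]); c0=np.array([.655,.1])
m=(W[...,2]>.134)&(W[...,2]<.145)&(np.linalg.norm(W[...,:2]-c0,axis=-1)<.1)&(v<235)&((u<198)|(u>305)|(v<150))
p=W[m][:,:2]-c0; X=p@fx;Y=p@fy
print("z",np.median(W[m][:,2]),"x pct",np.percentile(X,[.3,1,99,99.7]),"y",np.percentile(Y,[.3,1,99,99.7]))
# opening arc: floor points
m=(W[...,2]>.118)&(W[...,2]<.131)&(np.linalg.norm(W[...,:2]-c0,axis=-1)<.045)&(v<153)
p=W[m][:,:2]-c0; print("floor z",np.median(W[m][:,2]),len(p),"xmax",np.percentile(p@fx,[99,99.9]),"y",np.percentile(p@fy,[.5,99.5]))
# board extents
m=(W[...,2]>.119)&(W[...,2]<.131)&(v<280)&(np.linalg.norm(W[...,:2]-c0,axis=-1)<.3)
r=cv2.minAreaRect(W[m][:,:2].astype(np.float32));print("board",r)
```

```text
z 0.1390858051798104 x pct [-0.05887154 -0.05792175  0.05688309  0.05720515] y [-0.05854055 -0.0575831   0.05712396  0.05739427]
floor z 0.12581186311392004 554 xmax [0.033115   0.03445362] y [-0.0046085   0.03350092]
board ((0.6261469125747681, 0.03731793165206909), (0.30082967877388, 0.17109017074108124), 83.0727767944336)
```

```bash
cat >> h.py <<'E'
S=np.array([.6543,.0996]); OB=down(-55.5)
def probe(xy,z0=.200,zmin=.160,step=.001,lim=5,rate=.03):
    """step down until contact; returns (tcp, extra force)"""
    manip.move_linear([*xy,z0],.08,rot=OB); manip.dwell(.15); f0=manip.state()["contact_force"].copy()
    z=z0
    while z>zmin:
        z-=step; manip.move_linear([*xy,z],rate); s=manip.state(); f=s["contact_force"]-f0
        if np.linalg.norm(f)>lim:
            manip.dwell(.1); s=manip.state(); f=s["contact_force"]-f0; break
    return s["tool_pos"],f,z,s
E
python3 - <<'E'
from h import *
manip.move_linear([*S,.215],.15,rot=OB)
p,f,z,s=probe(S,z0=.203)
print("cmd z",z,"tcp",p,"f",f.round(2),"mom",s["moment"].round(3),"t",s["clock"])
E
```

```text
cmd z 0.193 tcp [0.65461304 0.09970044 0.19378436] f [-1.62 -0.65  5.71] mom [0.099 0.252 0.02 ] t 11.4917
```

Contact came at plate level, so the hole is at least about 6 mm off centre. The chamfers make the depth at contact about 6.25 mm minus the offset, so I'll probe the four diagonals.

```bash
cat >> h.py <<'E'
_a=np.radians(-7.1); FX=np.array([np.cos(_a),np.sin(_a)]); FY=np.array([-FX[1],FX[0]])
E
python3 - <<'E'
from h import *
manip.move_linear([*S,.200],.08)
for dx,dy in ((5,5),(-5,5),(-5,-5),(5,-5)):
    xy=S+(dx*FX+dy*FY)/1000
    manip.move_linear([*xy,.198],.08); m0=manip.state()["moment"].copy()
    p,f,z,s=probe(xy,z0=.198)
    print(dx,dy,"cmd z",round(z,4),"tcp",p.round(4),"off",((p[:2]-S)@FX*1e3).round(1),((p[:2]-S)@FY*1e3).round(1),"f_r",(f[:2]@FX).round(2),(f[:2]@FY).round(2),f[2].round(2),"mom",(s["moment"]-m0).round(3),"t",s["clock"])
    if z<.1915: break
    manip.move_linear([p[0],p[1],.198],.08)
E
```

```text
5 5 cmd z 0.192 tcp [0.6604 0.1041 0.1938] off 5.4 5.2 f_r -3.1 -0.63 10.02 mom [0.106 0.573 0.02 ] t 13.9917
-5 5 cmd z 0.193 tcp [0.6503 0.1053 0.1939] off -4.7 5.1 f_r -0.59 0.11 5.33 mom [0.159 0.412 0.004] t 16.275
-5 -5 cmd z 0.193 tcp [0.649  0.0954 0.1939] off -4.7 -4.8 f_r -1.7 0.35 5.29 mom [ 0.134  0.328 -0.013] t 18.55
5 -5 cmd z 0.192 tcp [0.6591 0.0942 0.1931] off 5.4 -4.8 f_r -2.49 1.55 9.66 mom [ 0.113  0.327 -0.024] t 21.075
```

The readings at (5,-5) point to a hole near (+7, about -0.5): it went slightly deeper with a +y reaction, while (5,5) gave a -y reaction. I'll probe there.

Run:
```python
from h import *
p=manip.state()["tool_pos"]; manip.move_linear([p[0],p[1],.198],.08)
for dx,dy in ((7,-.5),(0,-7)):
    xy=S+(dx*FX+dy*FY)/1000
    manip.move_linear([*xy,.197],.08); m0=manip.state()["moment"].copy()
    p,f,z,s=probe(xy,z0=.197,lim=6)
    print(dx,dy,"cmd z",round(z,4),"tcp",p.round(4),"off",((p[:2]-S)@FX*1e3).round(1),((p[:2]-S)@FY*1e3).round(1),"f_r",(f[:2]@FX).round(2),(f[:2]@FY).round(2),f[2].round(2),"mom",(s["moment"]-m0).round(3),"t",s["clock"])
    if z<.1915: break
    manip.move_linear([p[0],p[1],.197],.08)
```

```text
7 -0.5 cmd z 0.163 tcp [0.6612 0.0983 0.1641] off 7.1 -0.5 f_r -5.05 -0.57 6.66 mom [0.098 1.119 0.01 ] t 30.825
```

It went fully home: TCP z 0.164, which is 30 mm below plate contact. I'll release, lift, check, and survey the reachable tilted poses for the switch.

Run:
```python
from h import *
s=manip.state(); p=s["tool_pos"]
manip.set_gripper(.075); manip.dwell(.1)
manip.move_linear([p[0],p[1],.25],.15); s=manip.state(); print(s["gripper_width"],s["contact_force"],s["clock"])
c,W=wrist(); print("head",fit(W,p[:2],.075,.17,.215)); cv2.imwrite("pics/w3.png",c["image"])
bar=np.array([.6258,.0374])-.071*FX-.075*FY; print("bar",bar)
for t in (45,50,55,60):
  for off in (-72,-80,-90,-110,-130):
    for z in (.045,.06,.1):
      f=np.array([*FX,0]); th=np.radians(t); xd=f*np.cos(th)-np.array([0,0,np.sin(th)])
      P=[*(np.array([.6258,.0374])+off/1e3*FX-.075*FY),z]
      r=[inverse_kinematics(P,ori(xd,sg*np.array([*FY,0]))) for sg in(1,-1)]
      print(t,off,z,[None if q is None else np.round(q,2) for q in r])
```

```text
0.07528087382806735 [ 0.23405923  0.54122739 -0.24797827] 32.3833
head (array([0.66076159, 0.09815215]), (0.11066954582929611, 0.036170512437820435), np.float32(34.48209), np.float64(0.19802428200389294), 9446)
bar [ 0.54607432 -0.02824919]
45 -72 0.045 [array([-0.08,  0.  ,  2.57,  3.3 ,  0.22,  1.45]), array([-0.08,  0.  ,  2.57,  3.3 ,  0.22, -1.69])]
45 -72 0.06 [array([-0.08, -0.04,  2.57,  3.34,  0.17,  1.41]), array([-0.08, -0.04,  2.57,  3.34,  0.17, -1.73])]
45 -72 0.1 [array([-0.08, -0.15,  2.55,  3.84,  0.05,  0.91]), array([-0.08, -0.15,  2.55,  3.84,  0.05, -2.24])]
45 -80 0.045 [None, None]
45 -80 0.06 [None, None]
45 -80 0.1 [array([-0.07, -0.17,  2.56,  3.91,  0.05,  0.84]), array([-0.07, -0.17,  2.56,  3.91,  0.05, -2.3 ])]
45 -90 0.045 [None, None]
45 -90 0.06 [None, None]
45 -90 0.1 [None, None]
45 -110 0.045 [None, None]
45 -110 0.06 [None, None]
45 -110 0.1 [None, None]
45 -130 0.045 [None, None]
45 -130 0.06 [None, None]
45 -130 0.1 [None, None]
50 -72 0.045 [array([-0.08, -0.01,  2.52,  3.55,  0.07,  1.2 ]), array([-0.08, -0.01,  2.52,  3.55,  0.07, -1.94])]
50
[... 3699 characters left out ...]
6])]
60 -110 0.045 [array([-0.08, -0.08,  2.49, -0.1 ,  0.21, -1.43]), array([-0.08, -0.08,  2.49, -0.1 ,  0.21,  1.71])]
60 -110 0.06 [array([-0.08, -0.11,  2.48, -0.09,  0.25, -1.45]), array([-0.08, -0.11,  2.48, -0.09,  0.25,  1.69])]
60 -110 0.1 [array([-0.08, -0.2 ,  2.45, -0.06,  0.36, -1.48]), array([-0.08, -0.2 ,  2.45, -0.06,  0.36,  1.67])]
60 -130 0.045 [array([-0.08, -0.12,  2.53, -0.11,  0.21, -1.43]), array([-0.08, -0.12,  2.53, -0.11,  0.21,  1.72])]
60 -130 0.06 [array([-0.08, -0.16,  2.52, -0.09,  0.26, -1.44]), array([-0.08, -0.16,  2.52, -0.09,  0.26,  1.7 ])]
60 -130 0.1 [array([-0.08, -0.25,  2.49, -0.06,  0.38, -1.47]), array([-0.08, -0.25,  2.49, -0.06,  0.38,  1.67])]
```

View pics/w3.png

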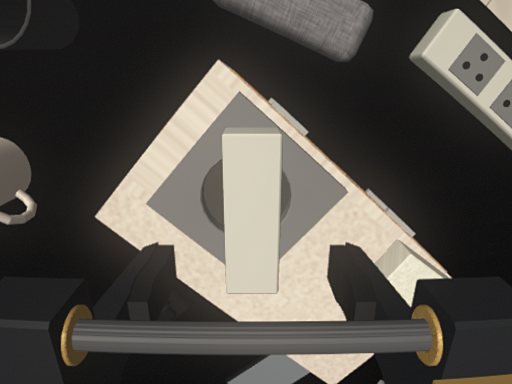

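The lamp is home: the wrist view shows the head at (252,210) standing over the cup, with its top at 0.198 m, exactly seated, and 6.5 mm from the cup centre. Next is the switch: I'll find the shallowest tilt that works without a wrist flip and stage in front of the lip.

```bash
cat >> h.py <<'E'
RO=np.array([.6258,.0374])
def P(x,z,y=-75): return [*(RO+x/1e3*FX+y/1e3*FY),z]
def tilt(t):
    th=np.radians(t); return ori([*(FX*np.cos(th)),-np.sin(th)],[*FY,0])
E
python3 - <<'E'
from h import *
p=manip.state()["tool_pos"]
manip.move_linear([p[0],p[1],.31],.2); manip.set_gripper(0.0,force=20)
manip.move_pose([.47,-.02,.30],down(82.9)); manip.move_pose(P(-130,.14),tilt(60)); manip.move_linear(P(-130,.045),.12)
print(manip.state()["tool_pos"],manip.state()["joint_pos"].round(2),manip.state()["clock"],manip.state()["contact_force"])
for t in (51,52,53,54,55):
    print(t,[(x,z,None if q is None else q.round(2)[2:]) for x,z in ((-105,.042),(-95,.042),(-81,.042),(-81,.075)) for q in [inverse_kinematics(P(x,z),tilt(t))]])
c,W=wrist(); cv2.imwrite("pics/w4.png",c["image"]); np.savez("w4",W=W)
E
```

```text
[ 0.48866323 -0.02105762  0.04596888] [-0.08 -0.12  2.52 -0.11  0.21 -1.43] 38.0417 [0.19595971 0.99682614 0.82513589]
51 [(-105, 0.042, None), (-95, 0.042, array([2.56, 3.72, 0.05, 1.03])), (-81, 0.042, array([2.53, 3.69, 0.05, 1.06])), (-81, 0.075, array([ 2.52, -0.49,  0.06, -1.05]))]
52 [(-105, 0.042, array([2.57, 4.25, 0.03, 0.5 ])), (-95, 0.042, array([2.55, 4.18, 0.03, 0.57])), (-81, 0.042, array([2.52, 4.12, 0.03, 0.63])), (-81, 0.075, array([ 2.51, -0.33,  0.09, -1.21]))]
53 [(-105, 0.042, array([ 2.56, -1.14,  0.03, -0.4 ])), (-95, 0.042, array([ 2.54, -1.18,  0.03, -0.35])), (-81, 0.042, array([ 2.51, -1.22,  0.03, -0.31])), (-81, 0.075, array([ 2.49, -0.24,  0.11, -1.3 ]))]
54 [(-105, 0.042, array([ 2.55, -0.59,  0.05, -0.94])), (-95, 0.042, array([ 2.53, -0.6 ,  0.05, -0.93])), (-81, 0.042, array([ 2.5 , -0.6 ,  0.05, -0.94])), (-81, 0.075, array([ 2.48, -0.19,  0.14, -1.35]))]
55 [(-105, 0.042, array([ 2.53, -0.37,  0.07, -1.16])), (-95, 0.042, array([ 2.52, -0.37,  0.07, -1.17])), (-81, 0.042, array([ 2.49, -0.36,  0.07, -1.17])), (-81, 0.075, array([ 2.47, -0.15,  0.16, -1.38]))]
```

View pics/w4.png

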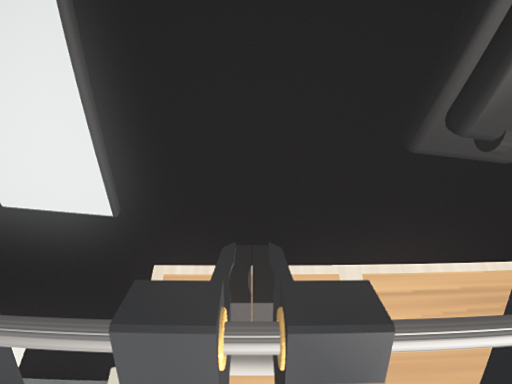

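The camera looks up from below. The shut fingertips are at (252,255), with the riser front and cabinet at the bottom of the picture, and the mouse and phone are well clear. I'll go in under the bar at 54° with force checks.

Run:
```python
from h import *
def st(tag):
    s=manip.state(); f=s["contact_force"]-f0; d=s["tool_pos"][:2]-RO
    print(tag,"x_r",(d@FX*1e3).round(1),"y_r",(d@FY*1e3).round(1),"z",s["tool_pos"][2].round(4),"f_r",(f[:2]@FX).round(2),(f[:2]@FY).round(2),f[2].round(2),"t",round(s["clock"],1)); return f
manip.move_linear(P(-105,.042),.06,rot=tilt(54)); manip.dwell(.2); f0=manip.state()["contact_force"].copy(); st("pre")
ok=True
for x in (-95,-88,-84,-80):
    manip.move_linear(P(x,.042),.05); f=st("in")
    if abs(f[:2]@FX)>6: ok=False; break
z=.042; xx=x
while ok and z<.080:
    z+=.002; manip.move_linear(P(xx,z),.03); f=st("up")
    if f[2]<-14 or abs(f[:2]@FX)>20: break
```

```text
pre x_r -104.8 y_r -75.0 z 0.0423 f_r 0.0 0.0 0.0 t 39.1
in x_r -94.3 y_r -75.0 z 0.0422 f_r -0.0 -0.53 -0.84 t 39.4
in x_r -87.6 y_r -75.0 z 0.0421 f_r -0.07 -0.34 -0.97 t 39.7
in x_r -83.7 y_r -75.0 z 0.0421 f_r -0.24 -0.86 -1.86 t 40.0
in x_r -79.7 y_r -75.0 z 0.0421 f_r 0.06 0.65 -1.32 t 40.2
up x_r -79.9 y_r -75.0 z 0.0441 f_r 0.69 -0.15 -0.68 t 40.5
up x_r -79.9 y_r -75.0 z 0.0461 f_r 0.83 -0.66 -1.25 t 40.7
up x_r -79.9 y_r -75.0 z 0.048 f_r 0.08 -0.77 -0.86 t 41.0
up x_r -79.9 y_r -75.0 z 0.05 f_r 0.78 0.06 -0.62 t 41.2
up x_r -79.9 y_r -75.0 z 0.0521 f_r 0.96 -0.62 -1.78 t 41.5
up x_r -79.9 y_r -75.0 z 0.0541 f_r 0.04 -0.37 -1.12 t 41.7
up x_r -79.9 y_r -75.0 z 0.0561 f_r -1.26 -0.92 -0.95 t 42.0
up x_r -79.9 y_r -75.0 z 0.0581 f_r 0.49 0.3 -1.13 t 42.2
up x_r -79.9 y_r -75.0 z 0.0601 f_r 0.93 1.17 -0.74 t 42.5
up x_r -80.4 y_r -75.0 z 0.0617 f_r -0.36 -0.28 -0.19 t 42.7
up x_r -81.0 y_r -75.1 z 0.0632 f_r -2.17 -0.58 -1.78 t 43.0
up x_r -81.3 y_r -75.1 z 0.065 f_r -4.66 -0.56 -1.78 t 43.2
up x_r -81.3 y_r -75.1 z 0.0671 f_r -6.01 -0.3 -2.27 t 43.5
up x_r -81.2 y_r -75.1 z 0.0692 f_r -6.81 0.5 -1.92 t 43.7
up x_r -81.7 y_r -75.2 z 0.0705 f_r -5.47 -0.67 -6.31 t 44.0
up x_r -82.5 y_r -75.2 z 0.0717 f_r -5.9 0.23 -9.89 t 44.2
up x_r -83.2 y_r -75.3 z 0.073 f_r -6.74 0.27 -12.19 t 44.5
up x_r -83.9 y_r -75.4 z 0.0745 f_r -8.35 -0.68 -11.49 t 44.7
up x_r -84.2 y_r -75.4 z 0.0763 f_r -9.42 -0.8 -9.08 t 45.0
```

The bar was met at z≈0.0605. It rose with about 3 N of vertical force until a stop about 9 mm higher, where the load jumped to 12 N. I'll back straight off to the front and look at the bar from the side.

Run:
```python
from h import *
manip.move_linear(P(-104,.076),.06); manip.move_linear(P(-125,.060),.08,rot=tilt(60))
s=manip.state(); print(s["tool_pos"],s["contact_force"],s["clock"])
manip.move_pose(P(-125,.060,y=15),tilt(60)); manip.dwell(.1)
c,W=wrist(); cv2.imwrite("pics/w5.png",c["image"])
d=W[...,:2]-RO; X=d@FX*1e3; Y=d@FY*1e3; Z=W[...,2]*1e3
m=(X>-84)&(X<-55)&(Y>-100)&(Y<-50)&(Z>50)&(Z<106)
print(m.sum(), "bar z pct",np.percentile(Z[m],[1,5,25,50,75,95]) if m.any() else None, "x",np.percentile(X[m],[1,50,99]) if m.any() else None)
v,u=np.where(m); print(u.min(),u.max(),v.min(),v.max()) if m.any() else 0
print(manip.state()["clock"])
```

```text
[ 0.49331079 -0.0216842   0.0604983 ] [-0.3535335   0.17109164 -1.05229268] 46.0083
798 bar z pct [ 88.88291995  89.14572656  90.15260518  92.82292604  99.62168523
 104.59327666] x [-75.40159589 -71.38612205 -64.93386465]
44 113 350 383
46.825
```

View pics/w5.png

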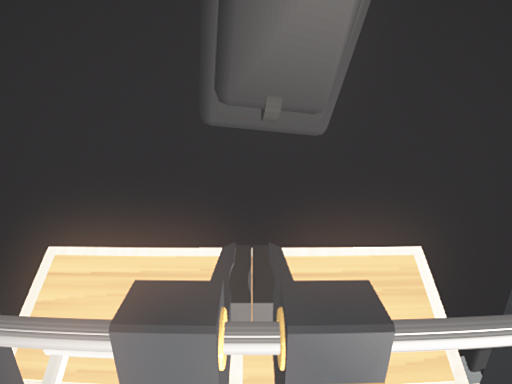

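The crossbar at rows 320–345 hides the bar itself; only the strap at about (55,365) shows. One look from higher up will settle it.

Run:
```python
from h import *
manip.move_linear(P(-130,.135,y=15),.15); manip.dwell(.1)
c,W=wrist(); im=c["image"]; 
d=W[...,:2]-RO; X=d@FX*1e3; Y=d@FY*1e3; Z=W[...,2]*1e3
m=(X>-84)&(X<-58)&(Y>-95)&(Y<-55)&(Z>50)&(Z<106)
v,u=np.where(m); print(m.sum(),(u.min(),u.max(),v.min(),v.max()) if m.any() else 0)
if m.any():
    print("z",np.percentile(Z[m],[1,10,50,90,99]),"x",np.percentile(X[m],[1,10,50,90,99]))
    r=cv2.minEnclosingCircle  # circle fit of the 14 mm bar section
    from scipy.optimize import least_squares
    q=least_squares(lambda c:np.hypot(X[m]-c[0],Z[m]-c[1])-7,[-71,80],loss="soft_l1"); print("bar centre x,z",q.x)
cv2.imwrite("pics/w6.png",im); print(manip.state()["clock"])
t=cams.capture("top"); print("head",fit(pts(t),[.6608,.0982],.075,.17,.215))
Wt=pts(t); cv2.imwrite("pics/top2.png",t["image"])
```

```text
1206 (np.int64(94), np.int64(155), np.int64(235), np.int64(266))
z [ 78.60981536  81.5233603   88.12314224  91.71288356 100.78596016] x [-78.01232893 -77.2492214  -75.17377334 -70.09475464 -66.47015864]
bar centre x,z [-70.10232599  84.07804482]
47.625
head (array([0.65960878, 0.09806786]), (0.11007986962795258, 0.03651856631040573), np.float32(34.225838), np.float64(0.19774678061614692), 679)
```

View pics/w6.png

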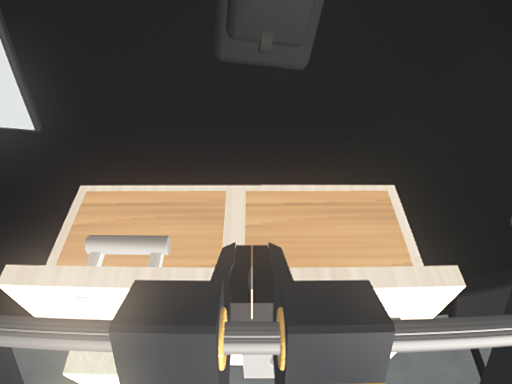

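The bar is visible at (128,245) under the lip. A circle fit puts its centre at z = 84.1 mm against 76 mm when off, so it is up against its stop. The lamp head top is still at 0.198 m and nothing touches the robot, so I'll hand in.

Run:
```python
from h import *
print(manip.state()["contact_force"],manip.state()["clock"]); order.close_job()
```

```text
[-0.09649871 -0.62862009  0.17815676] 47.675
the job is handed in; nothing more can be done
```

The lamp is plugged fully home in the riser's socket and let go, and the switch bar is up against its stop. I handed the job in at 47.7 s of the 72 s allowed; it reports no verdict.

- **Lamp:** I found the hidden hole by probing the plate. It lies about 7 mm in x and -0.5 mm in y from the cup's centre in the riser's axes. The plug went in 30 mm, and after release the head's top measured 0.198 m from both the wrist and top cameras, as expected when home. The lamp stands about 6.5 mm from the cup's centre, against the 14 mm limit.
- **Switch:** I pushed the bar up with the shut fingertips tilted 54°, not 45°, because 45° was barely within reach. The fingertips slid back about 4 mm after the bar reached its stop, at about 12 N. After I backed away to the front, a circle fit in the wrist image put the bar's centre at 84.1 mm, about 8 mm above its off height of 76 mm.
- **Last checks:** The force on the tool was below 0.7 N at hand-in. A first look at the bar was blocked by the gripper, so I looked again from higher up. I did not measure the other objects again at the end, but no unexpected contact force showed up in the readings I took.

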